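# Undo the lock screw and move the carburettor plate to the rack

## Robot

A 6-joint arm with a two-finger parallel gripper is mounted at the origin on the work surface. World frame = base frame: x ahead of the robot, y to its left, z up, the work surface at z = 0. Lengths are in m, angles in rad, forces in N, time in s.
With the tool pointing down it reaches from about 0.375 to 0.925 m from the base axis. Payload 5.7 kg.
Tool frame: the origin (TCP) lies at the very end of the fingers, on their centre line; the grasp point (between the pads) lies 19 mm behind it (env.grasp_offset is the distance from the TCP to the grasp point, in m); z points along the fingers, y is the line along which they close (so a half turn about z gives the same grasp; the last joint's range is limited). The gripper opens to 85 mm and grips with 20 to 120 N. Pads are 22 mm wide; open, the fingers measure 114 mm over their backs; the gripper's body (76 mm by 85 mm) begins 54 mm behind the grasp point. The pads swing forward as they close: fully open they stand 13 mm farther back than shut.
Start: joints at [1.116, 0.359, 1.51, -0, 1.272, -0.115], TCP at [0.2, 0.566, 0.231] pointing down, gripper open.
Joint ranges: [-2.97, 2.97], [-1.01, 2.36], [0.21, 2.38], [-0.96, 4.11], [0.2, 2.71], [-2.98, 2.98]. Speed limits (rad/s): [2.39, 2.39, 3.14, 3.14, 3.14, 3.14].

## Interface

Orientations are given as a 3x3 rotation matrix whose columns are the frame's x, y, z axes.
In Python, from station import env gives the robot as it stands.
- The arm moves only by the tool arm_command, never from a script. Its argument "rows" is a list that holds one entry, the list of rows, each a list of 7 numbers: the shift along the tool's x, y, z in m, then the turn, a rotation vector about the tool's x, y, z in degrees, then the closure, from 0 (fully open) to 1 (shut). A call has 1 to 8 rows; each row shifts and turns the commanded pose from where the row before left it, along the tool's axes as they then stand; what a row does not reach is not made up. A row lasts 1/8 s, in which the tool goes at most 62.5 mm and 10.7 degrees, less where a joint would pass 70% of its speed; a pose out of reach is approached as far as the arm can. A call is refused whole if a number of a shift passes 0.0625 or a number of a turn 10.7, either way. A call with a gripper value outside its range is refused whole. The fingers move at their own pace and stop on an object; the grip force is fixed at half the most. Time passes only in rows, so rows that do not move let the fingers close. It gives the time, the measured TCP pose, the force, the opening and the grip force at its end, in the units of the state.
- env.get_obs(): the state, without advancing time (a new reading comes with each control period).
- env.snapshot(name): name is "scene" or "side" or "wrist"; returns a dict with "frame" (420x560x3 uint8, red, green, blue), "mtx" (3x3 intrinsics, pixels), "eye" and "rotation" of the camera in the world. Camera axes: x right, y down, z forward; pixel columns grow to the right and rows downward; lengths in m; the calibration is good to about 2 mm. A picture is of the moment at which its call begins. There is no depth.
- env.finish_job(): hands the job in; it is judged then, once.
The state is a dict: "time": time; "qpos": joint angles; "joint_velocities": joint speeds; "tau": joint torques, N m; "position": TCP position; "orientation": TCP orientation; "force": force on the tool from outside, world axes, zero at the start; "moment": the same for the moment, N m; "gripper_width": opening from 0.0 (shut) to 1.0 (fully open); "finger_force": force on a finger pad.
Only numpy, scipy, OpenCV 4.12 (cv2) and the standard library are available. Lean on these libraries where they do the work, as an engineer would, in place of code of your own. Each camera call takes 0.05 s, during which the arm holds its last target. There are 200 camera calls.

## Task

The carburettor on the sloping work stand is finished: hang its plate in the free bay of the sloping rack, hooked behind the cleat and fully home. To free it, pull the stand's lock screw out against its spring until its thread catches, wind it anticlockwise right out so that it stays out when you let go, then slide the plate up off its cleat. Leave the screw wound out and don't disturb the barrel plate or anything else on the table.

Things in the scene. Friction and masses are not known exactly. Their poses are not given: they have to be found in the camera images.
- lock_grip (a point): Middle of the lock screw's black bar head, where to grip it, low on the work stand's face. Bar 38 mm long (x), 14 thick (y), 20 tall (z). z: screw axis, outward, square to the face, 35 deg from vertical away from the robot. Top of its fixed steel housing (31 mm across): 21 mm below this point when in. Float bowl 52 mm up the slope; carburettor tops out 27 mm further out than this point.
- lock_out (a joint): How far the lock screw stands out along its axis, m: 0 = in (start), 0.0178 at most. Spring pulls it in: 5 N at 0, 9 N at 0.010, 11 N at 0.015. Its 8 mm pin locks the plate's tongue until about 0.013. Pulled straight out it comes up firm at about 0.0105 (thread against thread); winding takes it further. Wound right out and let go it rests at about 0.015.
- lock_turn (a joint): Turn of the lock screw, rad, anticlockwise positive seen from outside. Starts -0.75 to -0.3. Turned while pulled out firm (over 0.0095) it catches at about 0.4, then winds out 3.5 mm per rad to the end stop at 2.4 (last 0.2 no rise). Caught, it stays put when let go, so it may be regripped. Turned past 0 unpulled it runs free under the thread and won't pull out: turn it back first.
- carb_grip (a point): Middle of the carburettor's slab-sided body, where to grip it; with its plate 0.4 to 0.75 kg. z: bore, outward from the plate; x: along the plate towards the slide cap (up the slope when hung); y: across. Flat flanks 40 mm apart (y), 42 mm tall (z, centred), x -21 to +49 mm. Float bowl 36 mm wide to x -48. Bell mouth, 39 mm across, ends at z +39. Plate front at z -36, rear at z -41.
- carb_plate: The carburettor's aluminium plate, axes as carb_grip, origin in its rear face behind the bore. 100 mm wide, 5 thick, x -57 to +70; 34 mm wide tongue on to x -110 with a 12 mm hole at -100. Behind it rubber feet 16 mm tall and an angled strip 70 mm wide, 3 thick, from the rear face at x +58 slanting back and down the slope at 45 deg to x +45, 13 mm behind the rear face.
- stand_seat (a point): Work stand, steel, 150 mm wide, fixed, sloping 35 deg, face and low side away from the robot. Point on the face behind the bore of the hung plate. x up the slope, y across, z out of the face. Cleat 90 mm wide from the face at x +37 slanting out and up at 45 deg to x +50, 12 mm off the face; the plate's strip hooks behind it, rear face 16 mm off the stand's face.
- keeper_mid (a point): Steel keeper of the work stand that bridges the plate's tongue, carrying the lock screw's housing: middle of its underside, 23.5 mm off the face, axes as stand_seat; it lies 100 mm down the slope from there, 28 mm long (x), 58 wide (y). Once the screw is out, the plate comes off by sliding 30 mm up the slope (25 clears keeper and cleat), then straight away from the face.
- rack_bay (a point): Free bay (left of the two when you face the rack) of the fixed steel rack, 250 mm wide; slope, axes, cleat as on the work stand, no keeper. Point on the face; carb_grip comes 57 mm straight out (z) from it when hung fully home, same axes. To hang: hold the plate 20 mm up the slope from home and 1 to 4 mm off it, then slide down the slope until it stops. Sideways play 10 mm each way.
- barrel_mid (a point): bystander: finned iron cylinder barrel, 72 mm square, 52 mm tall, on a like plate hanging in the rack's other bay, its axis about 124 mm right of the free bay's; this point is the barrel's middle, 46 mm off the rack's face; axes as carb_grip.
- screwdriver: bystander: screwdriver lying on the table, about 200 mm long
- brush: bystander: cleaning brush lying on the table, about 200 mm long
- jar: bystander: upright amber glass jar, 48 mm across, 70 mm tall; origin at the middle of its underside
- spark_plug: bystander: spark plug lying on the table, 60 mm long, 21 mm thick
- gasket: bystander: flat gasket ring, 90 mm across, 4 mm thick; origin at the middle of its underside
- socket: bystander: upright steel socket, 26 mm across, 40 mm tall; origin at the middle of its underside
- old_carb: bystander: bare carburettor like the one on the plate, standing on the table, 75 mm tall; origin under its bore

How it is judged:
On the way, in this order (a step that is already met when the one before it is completed fails the run):
1. the lock screw is pulled out against its spring and its thread has caught (out more than 8 mm, turned past 0.4 rad) (value of joint lock_out above 0.008 m and value of joint lock_turn above 0.4 rad), for 0.1 s.
2. the lock screw is wound out (more than 13.5 mm out, turned past 1.9 rad) and stays out with the fingers off it, the plate still hanging on the stand (value of joint lock_out above 0.0135 m and value of joint lock_turn above 1.9 rad and contact force between the fingers and lock_turn below 0.3 N and distance of carb_grip from where it was at the start of the episode below 0.012 m), for 0.2 s.
3. the plate is lifted off the stand: more than 80 mm from where it hung (distance of carb_grip from where it was at the start of the episode above 0.08 m), for 0.1 s.
At the end, for the whole second after the job is handed in: Plate at rest in the free bay: carb_grip within 6 mm (slope), 15 mm (sideways), 4 mm (in/out) of its home point 57 mm out from rack_bay, facing out within 0.08 rad, upright along the slope within 0.15 rad; lock screw still out over 13.5 mm and turned past 1.9 rad (x of carb_grip in the frame of rack_bay between -0.006 and 0.006 m and y of carb_grip in the frame of rack_bay between -0.015 and 0.015 m and z of carb_grip in the frame of rack_bay between 0.053 and 0.061 m and angle between the z axis of carb_grip and the z axis of rack_bay, either way round below 0.08 rad and angle between the x axis of carb_grip and the x axis of rack_bay, either way round below 0.15 rad and value of joint lock_out above 0.0135 m and value of joint lock_turn above 1.9 rad and linear speed of carb_plate below 0.02 m/s); the robot touches nothing.
It fails at once if the barrel plate in the other bay is shifted by more than 10 mm (distance of barrel_mid from where it was at the start of the episode above 0.01 m).
It fails at once if another thing on the table (screwdriver, brush, jar, spark plug, gasket, socket, bare carburettor) is shifted by more than 30 mm (distance of any of screwdriver, brush, jar, spark_plug, gasket, socket, old_carb from where it was at the start of the episode above 0.03 m).
It also fails if it takes over 67 s, if anything falls off the work surface, if the arm or the gripper's body presses on something with over 40 N, if the wrist force passes 120 N, or if a joint passes its speed limit or range.

## Working session

There is one attempt and no reset: what is moved stays moved. The work goes in short steps, Python scripts to look and compute and a tool call to move; the robot and the scene stay as the last step left them, time stands still between calls to the robot, and variables do not carry over. Pictures are saved under pics/ and viewed, at most 10 in all, crops included, and the job is handed in when it is done.

Besides the shell and the picture viewer there is one more tool, called in YAML: its name, and indented under it one key for each argument. arm_command: Moves the arm, as the interface text tells. Its arguments: {"type":"object","properties":{"rows":{"type":"array","items":{"type":"array","items":{"type":"array","items":{"type":"number"}}}}},"required":["rows"]}

```bash
mkdir -p pics; python3 - <<'E'
from station import env
import cv2,numpy as np
for n in ["scene","side","wrist"]:
    s=env.snapshot(n); cv2.imwrite(f"pics/{n}0.png",s["frame"][:,:,::-1]); print(n,s["mtx"].round(1).tolist(),s["eye"].round(3),s["rotation"].round(3).tolist())
a=cv2.imread("pics/scene0.png");b=cv2.imread("pics/side0.png")
cv2.imwrite("pics/a.png",cv2.resize(a,(800,600)));cv2.imwrite("pics/b.png",cv2.resize(b,(800,600)))
o=env.get_obs();print(o)
E
```

```text
scene [[530.8, 0.0, 275.2], [0.0, 530.8, 205.7], [0.0, 0.0, 1.0]] [ 1.52  -0.326  1.019] [[0.311, 0.639, -0.703], [0.95, -0.213, 0.227], [-0.005, -0.739, -0.674]]
side [[503.0, 0.0, 274.7], [0.0, 503.0, 208.0], [0.0, 0.0, 1.0]] [-0.057 -0.633  1.097] [[0.723, -0.518, 0.457], [-0.691, -0.546, 0.473], [0.005, -0.658, -0.753]]
wrist [[331.7, 0.0, 280.1], [0.0, 331.7, 207.3], [0.0, 0.0, 1.0]] [0.132 0.589 0.373] [[0.334, 0.904, 0.266], [0.943, -0.319, -0.097], [-0.003, 0.283, -0.959]]
{'time': 0.15, 'qpos': array([ 1.11587960e+00,  3.59339469e-01,  1.51116047e+00, -5.23529143e-05,
        1.27249072e+00, -1.15079460e-01]), 'joint_velocities': array([ 0.00012842, -0.00381062, -0.00073216, -0.00073415, -0.00069086,
       -0.00100901]), 'tau': array([ 9.90917433e-04, -5.28026962e+01, -2.78928155e+01, -1.92210150e-04,
        8.25854164e-03,  1.23161360e-05]), 'position': array([0.19978906, 0.56522177, 0.23065563]), 'orientation': array([[-9.42814030e-01,  3.33318737e-01, -5.69316344e-04],
       [ 3.33319205e-01,  9.42813171e-01, -1.27781580e-03],
       [ 1.10838999e-04, -1.39450674e-03, -9.99999022e-01]]), 'force': array([ 0.17597054, -0.05352409, -0.39194044]), 'moment': array([ 0.01175363, -0.03275967, -0.02410388]), 'finger_force': 0.0, 'gripper_width': 0.9976583255722872}
```

View pics/a.png

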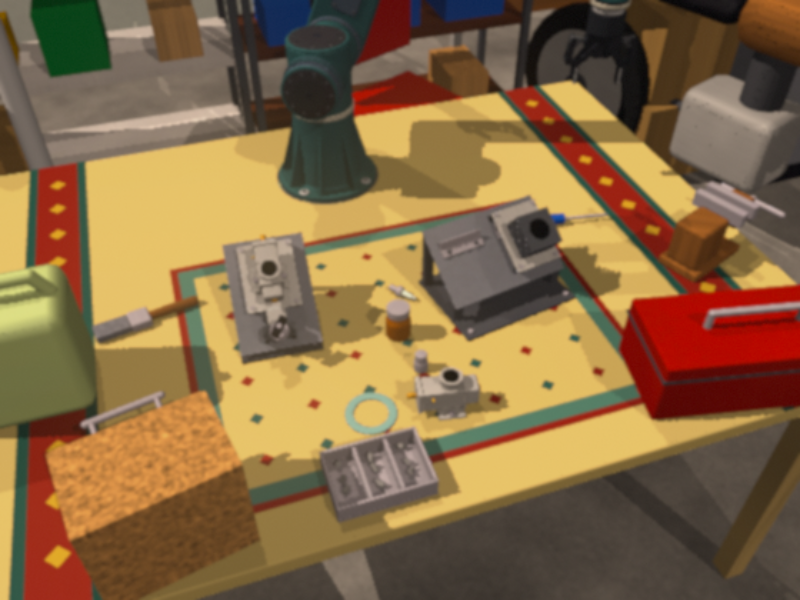

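View pics/b.png

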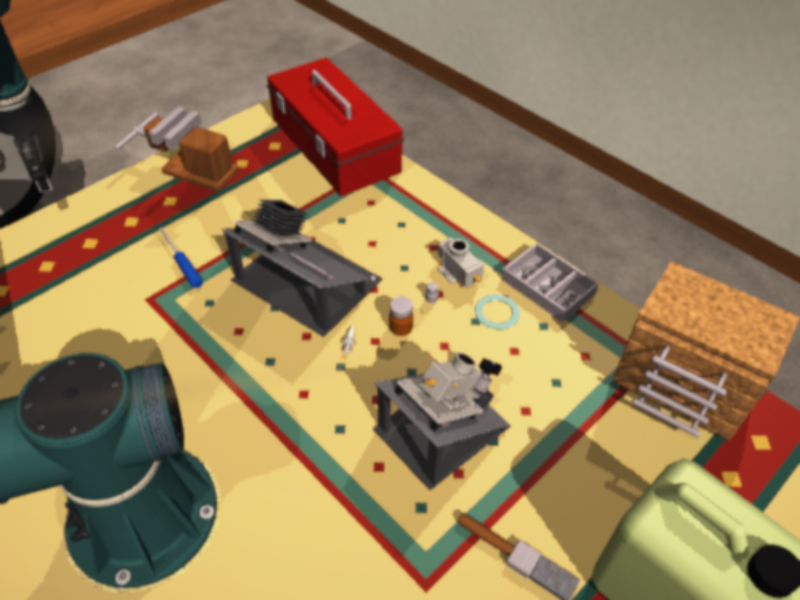

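The scene view (800 px scale) shows the stand's bell mouth at about (270,268), the screw head at (278,325), the free bay's cleat at (462,245) and the barrel at (540,228). In the side view, the bell is at (462,361), the head at (489,367) and the cleat at (310,263). I'll zoom in on all four in one composite.

```bash
python3 - <<'E'
import cv2,numpy as np
a=cv2.imread("pics/scene0.png");b=cv2.imread("pics/side0.png")
def c(im,x,y,s=4.0): # crop 100 wide 75 tall x4
    return cv2.resize(im[y:y+75*4//4*1,x:x+100],(400,300),interpolation=cv2.INTER_CUBIC)
def c2(im,x,y): return cv2.resize(im[y:y+96,x:x+128],(400,300),interpolation=cv2.INTER_CUBIC)
cv2.imwrite("pics/c.png",np.vstack([np.hstack([c2(a,140,160),c2(b,250,240)]),np.hstack([c2(a,286,136),c2(b,150,136)])]))
E
```

```text
(no output)
```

View pics/c.png

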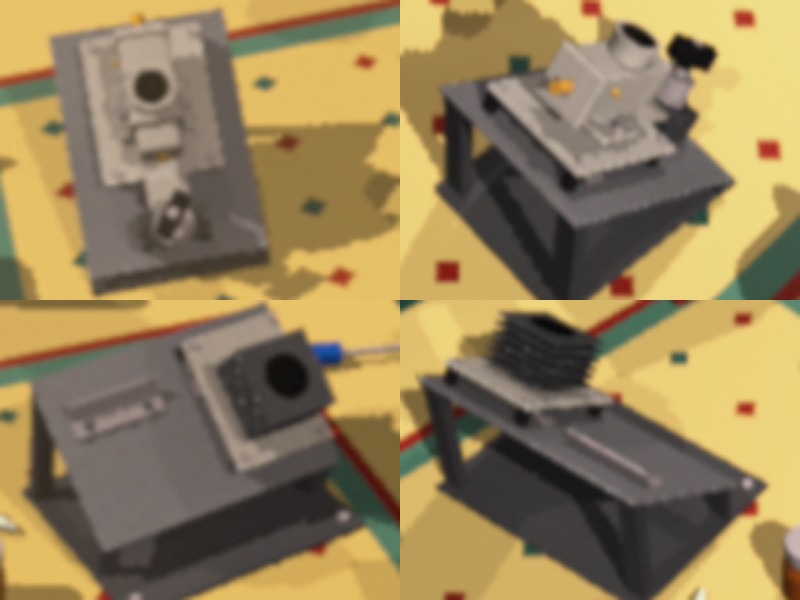

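```bash
cat > h.py <<'E'
import numpy as np,cv2
CAM={"scene":([[530.8,0,275.2],[0,530.8,205.7],[0,0,1]],[1.52,-.326,1.019],[[.311,.639,-.703],[.95,-.213,.227],[-.005,-.739,-.674]]),
"side":([[503,0,274.7],[0,503,208],[0,0,1]],[-.057,-.633,1.097],[[.723,-.518,.457],[-.691,-.546,.473],[.005,-.658,-.753]])}
def ray(cam,p):
    K,e,R=map(np.array,cam); d=R@np.linalg.solve(K,[*p,1]); return e,d/np.linalg.norm(d)
def tri(rays):
    A=np.zeros((3,3));b=np.zeros(3)
    for e,d in rays:
        P=np.eye(3)-np.outer(d,d);A+=P;b+=P@e
    x=np.linalg.solve(A,b);return x,max(np.linalg.norm((np.eye(3)-np.outer(d,d))@(x-e)) for e,d in rays)
def proj(cam,X):
    K,e,R=map(np.array,cam);c=R.T@(np.array(X)-e);c=K@c;return c[:2]/c[2]
def frame(yaw,s=np.radians(35)):  # x up slope (towards robot when yaw=0), z out; yaw turns about world z
    x=np.array([-np.cos(s),0,np.sin(s)]);z=np.array([np.sin(s),0,np.cos(s)]);y=np.cross(z,x)
    c,sn=np.cos(yaw),np.sin(yaw);Rz=np.array([[c,-sn,0],[sn,c,0],[0,0,1]])
    return Rz@np.c_[x,y,z]
E
python3 - <<'E'
from h import *
P={"bell":((151,86),(237,37)),"head":((172,214),(292,52)),"sTL":((52,38),(175,222)),"sTR":((220,10),(42,88)),"sBL":((92,275),(335,182)),
"rTL":((34,378),(235,500)),"rTR":((265,307),(22,378)),"rBL":((105,548),(365,485)),"clA":((65,410),(258,485)),"clB":((160,380),(168,430)),"bar":((287,376),(160,327))}
r={}
for k,(a,b) in P.items():
    oa=np.array((140,160)) if a[1]<300 else np.array((286,136)); ob=np.array((250,240)) if a[1]<300 else np.array((150,136))
    a=np.array(a)-(0,300*(a[1]>=300)); b=np.array(b)-(0,300*(oa[0]==286))
    x,e=tri([ray(CAM["scene"],oa+a/3.125),ray(CAM["side"],ob+b/3.125)]);r[k]=x;print(k,x.round(3),round(e,4))
for a,b in [("sTR","sTL"),("rTR","rTL"),("clB","clA"),("sTL","sBL"),("rTL","rBL")]:
    d=r[b]-r[a];print(a,b,np.linalg.norm(d).round(3),np.degrees(np.arctan2(d[1],d[0])).round(1),d.round(3))
E
```

```text
bell [ 0.5   -0.224  0.167] 0.0013
head [ 0.568 -0.229  0.089] 0.0014
sTL [ 0.372 -0.287  0.134] 0.0009
sTR [ 0.381 -0.143  0.135] 0.001
sBL [ 0.543 -0.302  0.015] 0.0051
rTL [0.452 0.079 0.139] 0.0027
rTR [0.411 0.321 0.134] 0.0005
rBL [0.595 0.085 0.055] 0.0117
clA [0.485 0.094 0.123] 0.0053
clB [0.47  0.192 0.124] 0.0015
bar [0.532 0.279 0.15 ] 0.0034
sTR sTL 0.145 -93.5 [-0.009 -0.144 -0.001]
rTR rTL 0.246 -80.4 [ 0.041 -0.242  0.005]
clB clA 0.099 -81.1 [ 0.015 -0.098 -0.   ]
sTL sBL 0.208 -5.2 [ 0.17  -0.016 -0.119]
rTL rBL 0.166 2.5 [ 0.143  0.006 -0.084]
```

```bash
cat >> h.py <<'E'
from scipy.spatial.transform import Rotation as Ro, Slerp
def plan(p0,R0,wps,clos,mm=55,deg=9.5):
    """wps: list of (p,R,min rows). prints rows"""
    R=np.array(R0);p=np.array(p0,float);rows=[]
    for q,S,n in wps:
        q=np.array(q);rv=Ro.from_matrix(R.T@S).as_rotvec()
        n=max(n,int(np.ceil(np.linalg.norm(q-p)*1000/mm)),int(np.ceil(np.degrees(np.linalg.norm(rv))/deg)))
        for i in range(n):
            rem=n-i; rv=Ro.from_matrix(R.T@S).as_rotvec()/rem
            sh=np.round(R.T@((q-p)/rem),4); d=np.round(np.degrees(rv),2)
            rows.append([*sh.tolist(),*d.tolist(),clos]); p=p+R@sh; R=R@Ro.from_rotvec(np.radians(d)).as_matrix()
    for i in range(0,len(rows),8): print(str(rows[i:i+8]).replace(" ",""))
def tool(F,spin=0): # tool z=-zf, x=-xf, then spin deg about tool z
    return np.c_[-F[:,0],F[:,1],-F[:,2]]@Ro.from_rotvec([0,0,np.radians(spin)]).as_matrix()
E
python3 - <<'E'
from h import *
from station import env
o=env.get_obs();F=frame(np.radians(-4.2));H=np.array([.568,-.229,.089])
T=tool(F);R0=o["orientation"]
mid=Slerp([0,1],Ro.from_matrix([R0,T]))(.55).as_matrix()
plan(o["position"],R0,[((.56,.17,.36),mid,1),(H+.12*F[:,2],T,1)],0.0)
E
```

```text
[[-0.0428,-0.023,-0.0117,2.48,-0.33,7.88,0.0],[-0.0457,-0.0174,-0.0106,2.48,-0.33,7.88,0.0],[-0.0477,-0.0114,-0.0097,2.49,-0.33,7.88,0.0],[-0.0489,-0.0051,-0.0091,2.48,-0.33,7.88,0.0],[-0.0492,0.0013,-0.0087,2.49,-0.33,7.88,0.0],[-0.0487,0.0076,-0.0086,2.49,-0.33,7.88,0.0],[-0.0473,0.0139,-0.0088,2.48,-0.33,7.88,0.0],[-0.045,0.0198,-0.0093,2.49,-0.32,7.89,0.0]]
[[-0.0419,0.0254,-0.01,2.48,-0.33,7.88,0.0],[-0.0381,0.0305,-0.011,2.49,-0.32,7.89,0.0],[-0.0337,0.0349,-0.0122,2.48,-0.33,7.88,0.0],[-0.0325,0.0278,0.025,2.48,-0.33,7.88,0.0],[-0.0281,0.0331,0.0239,2.49,-0.33,7.88,0.0],[-0.0231,0.0376,0.0225,2.48,-0.33,7.88,0.0],[-0.0176,0.0414,0.0209,2.49,-0.33,7.88,0.0],[-0.0116,0.0442,0.0191,2.49,-0.33,7.88,0.0]]
[[-0.0052,0.0462,0.0172,2.48,-0.32,7.88,0.0],[0.0013,0.0471,0.0152,2.49,-0.33,7.89,0.0],[0.0079,0.0471,0.0131,2.48,-0.32,7.88,0.0],[0.0144,0.0462,0.011,2.49,-0.33,7.89,0.0]]
```

arm_command:
  rows:
    - [[-0.043,-0.023,-0.012,2.5,-0.33,7.9,0],[-0.046,-0.017,-0.011,2.5,-0.33,7.9,0],[-0.048,-0.011,-0.01,2.5,-0.33,7.9,0],[-0.049,-0.005,-0.009,2.5,-0.33,7.9,0],[-0.049,0.001,-0.009,2.5,-0.33,7.9,0],[-0.049,0.008,-0.009,2.5,-0.33,7.9,0],[-0.047,0.014,-0.009,2.5,-0.33,7.9,0],[-0.045,0.02,-0.009,2.5,-0.33,7.9,0]]

```text
time: 1.15
position: [0.4639, 0.2774, 0.3267]
orientation: [[-0.137, 0.964, -0.229], [0.968, 0.081, -0.237], [-0.21, -0.254, -0.944]]
force: [0.2, 0.5, 0.3]
gripper_width: 1.004
finger_force: 0.0
```

arm_command:
  rows:
    - [[-0.042,0.025,-0.01,2.5,-0.33,7.9,0],[-0.038,0.03,-0.011,2.5,-0.33,7.9,0],[-0.034,0.035,-0.012,2.5,-0.33,7.9,0],[-0.032,0.028,0.025,2.5,-0.33,7.9,0],[-0.028,0.033,0.024,2.5,-0.33,7.9,0],[-0.023,0.038,0.022,2.5,-0.33,7.9,0],[-0.018,0.041,0.021,2.5,-0.33,7.9,0],[-0.012,0.044,0.019,2.5,-0.33,7.9,0]]

```text
time: 2.15
position: [0.6017, -0.0556, 0.2655]
orientation: [[0.724, 0.45, -0.523], [0.462, -0.879, -0.117], [-0.512, -0.157, -0.844]]
force: [-0.4, 0.4, 0.8]
gripper_width: 1.001
finger_force: 0.0
```

arm_command:
  rows:
    - [[-0.005,0.046,0.017,2.5,-0.33,7.9,0],[0.001,0.047,0.015,2.5,-0.33,7.9,0],[0.008,0.047,0.013,2.5,-0.33,7.9,0],[0.014,0.046,0.011,2.5,-0.33,7.9,0],[0,0,0,0,0,0,0]]

```text
time: 2.78
position: [0.6328, -0.2379, 0.1871]
orientation: [[0.812, -0.087, -0.576], [-0.072, -0.996, 0.049], [-0.579, 0.001, -0.816]]
force: [-0.1, 0.0, -0.3]
gripper_width: 1.004
finger_force: 0.0
```

```bash
python3 - <<'E'
from h import *
from station import env
s=env.snapshot("wrist");o=env.get_obs();cv2.imwrite("pics/w1r.png",s["frame"][:,:,::-1]);cv2.imwrite("pics/w1.png",cv2.resize(s["frame"][:,:,::-1],(800,600)))
F=frame(np.radians(-4.2));H=np.array([.568,-.229,.089])
print(o["time"],o["position"],(o["position"]-H)@F,np.degrees(Ro.from_matrix(o["orientation"].T@tool(F)).as_rotvec()),o["qpos"])
np.savez("w1.npz",**s)
E
```

```text
2.825 [ 0.63328306 -0.23545286  0.18850284] [0.00335222 0.00165432 0.11912329] [-0.33436389  0.29101527 -0.46884928] [-0.36836009  0.86982843  0.83207556 -0.18213402  2.02970795  1.25462698]
```

View pics/w1.png

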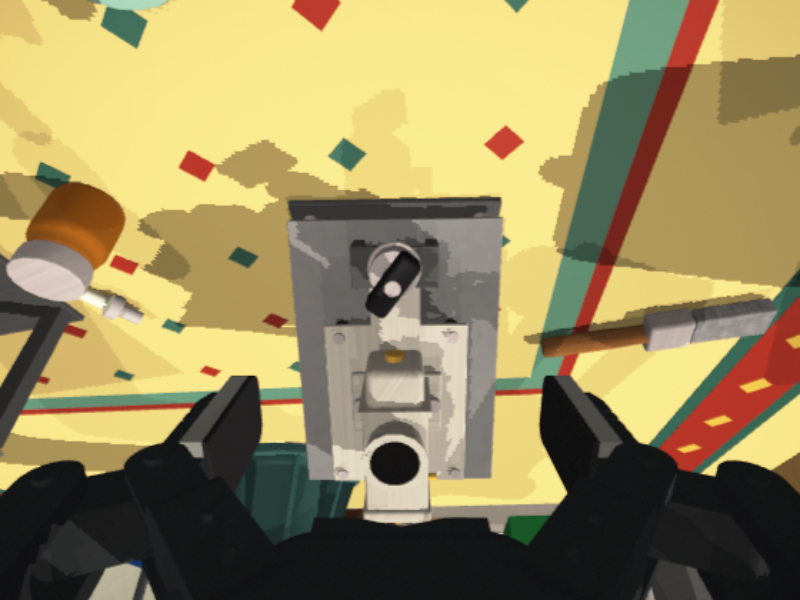

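Wrist view (800 scale): the bar head's centre is about (393,284), with the bar running from (376,312) to (411,257), so it is turned roughly 35° clockwise. The bell centre is about (396,463), and the stand edges run (289,222)-(309,478) and (501,220)-(492,478).

```bash
python3 - <<'E'
from h import *
s=np.load("w1.npz");cam=(s["mtx"],s["eye"],s["rotation"])
o_p=np.array([.6333,-.2355,.1885])
g=s["frame"].astype(int).max(2)
# dark bar mask near head
m=((g<70)*255).astype(np.uint8); m[:, :250]=0;m[:,300:]=0;m[:172]=0;m[225:]=0
c=max(cv2.findContours(m,cv2.RETR_EXTERNAL,cv2.CHAIN_APPROX_NONE)[0],key=cv2.contourArea)
print(cv2.minAreaRect(c),cv2.contourArea(c))
F=frame(np.radians(-4.2));H=np.array([.568,-.229,.089])
def on(px,h,sc=.7):
    e,d=ray(cam,np.array(px)*sc);t=((H-e)@F[:,2]+h)/(d@F[:,2]);return (e+t*d)
for n,px,h in [("dot",(392,288),.010),("b1",(376,312),.01),("b2",(411,257),.01),("bell",(396,463),.027),("fl1",(289,222),-.069),("fl2",(309,478),-.069),("fr1",(501,220),-.069),("fr2",(492,478),-.069)]:
    x=on(px,h);print(n,x.round(4),((x-H)@F).round(4))
print(((o_p-H)@F).round(4))
E
```

```text
((274.32000732421875, 198.74002075195312), (19.0, 49.20000076293945), 36.86989974975586) 823.0
dot [ 0.5735 -0.2292  0.0974] [ 0.0003 -0.0002  0.01  ]
b1 [ 0.5629 -0.2192  0.1052] [ 0.014  -0.0094  0.01  ]
b2 [ 0.5867 -0.2407  0.0875] [-0.0169  0.0103  0.01  ]
bell [ 0.502  -0.2248  0.1683] [0.0996 0.0007 0.027 ]
fl1 [ 0.555  -0.155   0.0177] [-0.0259 -0.0729 -0.069 ]
fl2 [ 0.3843 -0.1421  0.1375] [ 0.1832 -0.0732 -0.069 ]
fr1 [ 0.5439 -0.3011  0.0179] [-0.0254  0.0737 -0.069 ]
fr2 [ 0.3722 -0.2912  0.1383] [ 0.1845  0.0764 -0.069 ]
[0.0033 0.0017 0.1191]
```

```bash
python3 - <<'E'
from h import *
from station import env
o=env.get_obs();F=frame(np.radians(-4.2));H=np.array([.568,-.229,.089])
T=tool(F,33)
plan(o["position"],o["orientation"],[(H+.06*F[:,2],T,4),(H-.016*F[:,2],T,3)],.55)
E
```

```text
[[0.0009,-0.0003,0.0148,-0.06,0.09,8.13,0.55],[0.0008,-0.0005,0.0148,-0.06,0.1,8.13,0.55],[0.0007,-0.0006,0.0148,-0.06,0.09,8.14,0.55],[0.0007,-0.0007,0.0147,-0.06,0.1,8.13,0.55],[-0.0,-0.0,0.0253,-0.0,-0.0,0.0,0.55],[-0.0,-0.0,0.0254,-0.0,-0.0,0.0,0.55],[-0.0,-0.0,0.0253,-0.0,-0.0,0.0,0.55]]
```

arm_command:
  rows:
    - [[0.001,-0.0003,0.015,-0.06,0.1,8.1,0.55],[0.001,-0.0005,0.015,-0.06,0.1,8.1,0.55],[0.001,-0.0006,0.015,-0.06,0.1,8.1,0.55],[0.001,-0.0007,0.014,-0.06,0.1,8.1,0.55],[0,0,0.025,0,0,0,0.55],[0,0,0.025,0,0,0,0.55],[0,0,0.026,0,0,0,0.55],[0,0,0,0,0,0,0.55]]

```text
time: 3.82
position: [0.5593, -0.2251, 0.077]
orientation: [[0.649, -0.501, -0.572], [-0.588, -0.808, 0.04], [-0.482, 0.311, -0.819]]
force: [-0.2, 0.5, 0.5]
gripper_width: 0.453
finger_force: 0.0
```

```bash
python3 - <<'E'
from h import *
from station import env
s=env.snapshot("wrist");o=env.get_obs();cv2.imwrite("pics/w2.png",s["frame"][:,:,::-1][100:,100:460])
F=frame(np.radians(-4.2));H=np.array([.568,-.229,.089])
print(o["time"],((o["position"]-H)@F).round(4),np.degrees(Ro.from_matrix(o["orientation"].T@tool(F,33)).as_rotvec()).round(2),o["qpos"].round(2),o["gripper_width"])
E
```

```text
3.875 [-0.0002 -0.0027 -0.0133] [ 0.08 -0.21  0.34] [-0.39  0.85  1.15 -0.18  1.72  1.85] 0.44828488546961787
```

View pics/w2.png

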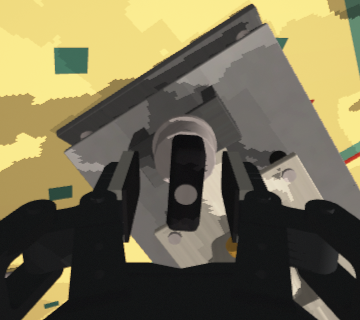

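The bar sits centred between the fingers (crop px ~186, fingers 130–245). Closing and pulling.

arm_command:
  rows:
    - [[0,0,0.002,0,0,0,1],[0,0,0,0,0,0,1],[0,0,0,0,0,0,1],[0,0,0,0,0,0,1],[0,0,0,0,0,0,1]]

```text
time: 4.5
position: [0.5608, -0.2281, 0.0773]
orientation: [[0.651, -0.504, -0.568], [-0.591, -0.806, 0.037], [-0.476, 0.312, -0.822]]
force: [1.0, -3.4, 5.8]
gripper_width: 0.15
finger_force: 60.2
```

arm_command:
  rows:
    - [[0,0,-0.003,0,0,0,1],[0,0,-0.003,0,0,0,1],[0,0,-0.003,0,0,0,1],[0,0,-0.002,0,0,0,1],[0,0,0,0,0,0,1],[0,0,0,0,0,0,1]]

```text
time: 5.25
position: [0.5649, -0.2282, 0.0834]
orientation: [[0.649, -0.503, -0.571], [-0.591, -0.806, 0.039], [-0.48, 0.312, -0.82]]
force: [-4.3, -5.1, -6.7]
gripper_width: 0.154
finger_force: 58.5
```

```bash
python3 - <<'E'
from h import *
from station import env
o=env.get_obs()
F=frame(np.radians(-4.2));H=np.array([.568,-.229,.089])
print(o["time"],((o["position"]-H)@F).round(4),(o["force"]@F).round(1),o["gripper_width"])
E
```

```text
5.25 [-0.0006 -0.0006 -0.0064] [-0.6  5.4 -7.7] 0.15351446241278732
```

arm_command:
  rows:
    - [[0,0,-0.002,0,0,0,1],[0,0,-0.002,0,0,0,1],[0,0,-0.001,0,0,0,1],[0,0,0,0,0,0,1],[0,0,0,0,0,0,1]]

```text
time: 5.88
position: [0.567, -0.2283, 0.0865]
orientation: [[0.648, -0.502, -0.573], [-0.59, -0.806, 0.039], [-0.481, 0.313, -0.819]]
force: [-7.2, -5.5, -12.8]
gripper_width: 0.149
finger_force: 58.7
```

```bash
cat > st.py <<'E'
from h import *
from station import env
o=env.get_obs()
F=frame(np.radians(-4.2));H=np.array([.568,-.229,.089])
print(o["time"],((o["position"]-H)@F).round(4),(o["force"]@F).round(1),o["gripper_width"],"spin",np.degrees(Ro.from_matrix(tool(F).T@o["orientation"]).as_rotvec()).round(1),o["qpos"].round(2))
E
python3 st.py
```

```text
5.875 [-0.0006 -0.0006 -0.0027] [ -1.8   6.  -14.3] 0.14932858877639527 spin [-0.2  0.  32.8] [-0.39  0.86  1.12 -0.18  1.75  1.85]
```

arm_command:
  rows:
    - [[0,0,0,0,0,-10,1],[0,0,0,0,0,-10,1],[0,0,0,0,0,-10,1],[0,0,0,0,0,-10,1],[0,0,0,0,0,-10,1],[0,0,-0.0002,0,0,-10,1],[0,0,-0.0004,0,0,-10,1],[0,0,0,0,0,0,1]]

```text
time: 6.88
position: [0.5674, -0.2266, 0.0873]
orientation: [[0.693, 0.438, -0.573], [0.558, -0.829, 0.042], [-0.456, -0.349, -0.818]]
force: [-5.6, -0.5, -9.7]
gripper_width: 0.153
finger_force: 59.0
```

```bash
python3 st.py
```

```text
6.875 [-0.0003 -0.0024 -0.0018] [ -1.    0.9 -11.1] 0.1525299155041778 spin [  0.   -0.1 -37.4] [-0.39  0.86  1.12 -0.18  1.75  0.63]
```

arm_command:
  rows:
    - [[0,0,-0.0006,0,0,-10,1],[0,0,-0.0006,0,0,-10,1],[0,0,-0.0006,0,0,-10,1],[0,0,-0.0006,0,0,-10,1],[0,0,-0.0006,0,0,-10,1],[0,0,-0.0006,0,0,-10,1],[0,0,-0.0006,0,0,-10,1],[0,0,-0.0006,0,0,-10,1]]

```text
time: 7.88
position: [0.568, -0.2263, 0.0918]
orientation: [[-0.312, 0.755, -0.577], [0.911, 0.409, 0.043], [0.269, -0.513, -0.816]]
force: [-10.4, 0.2, -6.2]
gripper_width: 0.147
finger_force: 59.0
```

```bash
python3 st.py
```

```text
7.875 [ 0.0017 -0.0027  0.0022] [  5.    0.5 -11.1] 0.14680884952126758 spin [   0.4   -0.2 -117.6] [-0.38  0.85  1.12 -0.18  1.76 -0.77]
```

arm_command:
  rows:
    - [[0,0,-0.0006,0,0,-10,1],[0,0,-0.0002,0,0,-10,1],[0,0,0,0,0,-2,1],[0,0,0,0,0,0,1],[0,0,0,0,0,0,1]]

```text
time: 8.5
position: [0.5681, -0.2268, 0.0926]
orientation: [[-0.568, 0.586, -0.578], [0.697, 0.716, 0.042], [0.439, -0.378, -0.815]]
force: [-11.7, 0.3, -6.9]
gripper_width: 0.149
finger_force: 59.4
```

```bash
python3 st.py; python3 -c "
from station import env;o=env.get_obs();print(o['moment'])"
```

```text
8.5 [ 0.0021 -0.0022  0.0029] [  5.6   0.6 -12.3] 0.14943291039185239 spin [   0.5   -0.2 -139.2] [-0.38  0.85  1.11 -0.18  1.76 -1.15]
[-0.50107467  0.7377857  -0.21229174]
```

arm_command:
  rows:
    - [[0,0,0,0,0,0,0.5],[0,0,0,0,0,0,0.5],[0,0,0,0,0,0,0.5],[0,0,-0.02,0,0,0,0.5],[0,0,-0.04,0,0,0,0.5],[0,0,-0.04,0,0,10,0.4],[0,0,0,0,0,10,0.2],[0,0,0,0,0,10,0]]

```text
time: 9.5
position: [0.6304, -0.2318, 0.1769]
orientation: [[-0.198, 0.799, -0.568], [0.963, 0.266, 0.038], [0.182, -0.539, -0.822]]
force: [-0.3, -0.6, 0.1]
gripper_width: 0.975
finger_force: 0.0
```

arm_command:
  rows:
    - [[0,0,0,0,0,10,0],[0,0,0,0,0,10,0],[0,0,0,0,0,10,0],[0,0,0,0,0,10,0],[0,0,0,0,0,10,0],[0,0,0,0,0,10,0],[0,0,0,0,0,10,0],[0,0,0,0,0,10,0]]

```text
time: 10.5
position: [0.6297, -0.2317, 0.1765]
orientation: [[0.752, 0.333, -0.569], [0.429, -0.902, 0.039], [-0.5, -0.274, -0.822]]
force: [-1.4, 0.0, 0.8]
gripper_width: 0.998
finger_force: 0.0
```

arm_command:
  rows:
    - [[0,0,0,0,0,10,0],[0,0,0,0,0,10,0],[0,0,0,0,0,9,0],[0,0,0,0,0,0,0]]

```text
time: 11.0
position: [0.6297, -0.2317, 0.1764]
orientation: [[0.82, -0.067, -0.569], [-0.055, -0.998, 0.039], [-0.57, -0.001, -0.821]]
force: [-0.8, 0.7, -1.3]
gripper_width: 0.996
finger_force: 0.0
```

```bash
python3 st.py; python3 - <<'E'
from h import *
from station import env
s=env.snapshot("wrist");cv2.imwrite("pics/w3.png",cv2.resize(s["frame"][60:420,60:500,::-1],(800,654))[:600])
np.savez("w3.npz",**s)
E
```

```text
11.0 [-0.0004 -0.0018  0.107 ] [-0.1 -0.6 -1.5] 0.9957341032687129 spin [-0.2  0.2 -0.3] [-0.36  0.86  0.87 -0.18  1.99  1.25]
```

View pics/w3.png

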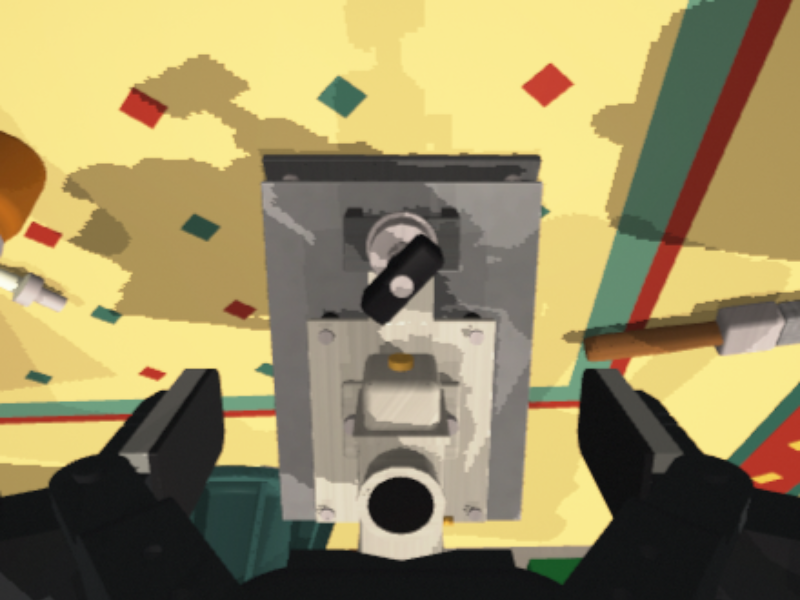

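The bar now stands at +43° (the wound-out stop) and proud, and the plate is still hanging. The bell is at crop (401,503).

```bash
python3 - <<'E'
from h import *
from station import env
s=np.load("w3.npz");cam=(s["mtx"],s["eye"],s["rotation"])
F=frame(np.radians(-4.2));H=np.array([.568,-.229,.089])
e,d=ray(cam,(280.6,336.7));t=((H-e)@F[:,2]+.027)/(d@F[:,2]);x=(e+t*d-H)@F;print(x)
o=env.get_obs();T=tool(F);B=H+F@[.1,x[1],0]
plan(o["position"],o["orientation"],[(B+.08*F[:,2],T,3),(B-.034*F[:,2],T,4)],0)
E
```

```text
[9.86688847e-02 2.63508136e-05 2.70000000e-02]
[[-0.0335,0.0003,0.0088,0.06,-0.07,0.14,0],[-0.0335,0.0004,0.0089,0.05,-0.08,0.14,0],[-0.0334,0.0006,0.009,0.06,-0.07,0.14,0],[-0.0,-0.0,0.0285,-0.0,-0.0,-0.0,0],[-0.0,-0.0,0.0285,-0.0,-0.0,-0.0,0],[-0.0,-0.0,0.0285,-0.0,-0.0,-0.0,0],[-0.0,-0.0,0.0285,-0.0,-0.0,-0.0,0]]
```

arm_command:
  rows:
    - [[-0.033,0.0004,0.009,0.06,-0.07,0.14,0],[-0.033,0.0004,0.009,0.06,-0.07,0.14,0],[-0.034,0.0006,0.009,0.06,-0.07,0.14,0],[0,0,0.028,0,0,0,0],[0,0,0.028,0,0,0,0],[0,0,0.028,0,0,0,0],[0,0,0.02,0,0,0,0],[0,0,0.01,0,0,0,0]]

```text
time: 12.05
position: [0.4661, -0.2212, 0.1173]
orientation: [[0.816, -0.074, -0.573], [-0.061, -0.997, 0.043], [-0.575, -0.0, -0.818]]
force: [0.0, 0.6, 0.4]
gripper_width: 0.999
finger_force: 0.0
```

```bash
python3 st.py
```

```text
12.05 [ 0.1    -0.0003 -0.0354] [ 0.3 -0.6  0.3] 0.9993955075519546 spin [ 0.1 -0.1  0. ] [-0.43  0.7   1.38 -0.2   1.64  1.26]
```

Close, then slide up the slope (tool −x).

arm_command:
  rows:
    - [[0,0,0,0,0,0,1],[0,0,0,0,0,0,1],[0,0,0,0,0,0,1],[0,0,0,0,0,0,1],[0,0,0,0,0,0,1],[0,0,0,0,0,0,1]]

```text
time: 12.8
position: [0.468, -0.2212, 0.1186]
orientation: [[0.818, -0.076, -0.571], [-0.063, -0.997, 0.042], [-0.572, 0.001, -0.82]]
force: [5.0, 2.6, 5.5]
gripper_width: 0.458
finger_force: 63.0
```

```bash
python3 st.py
```

```text
12.8 [ 0.0992 -0.0004 -0.0333] [-0.8 -3.   7.2] 0.4581639077721243 spin [0.  0.1 0.2] [-0.43  0.7   1.38 -0.2   1.64  1.26]
```

arm_command:
  rows:
    - [[-0.004,0,0,0,0,0,1],[-0.005,0,0,0,0,0,1],[-0.005,0,0,0,0,0,1],[-0.005,0,0,0,0,0,1],[-0.005,0,0,0,0,0,1],[-0.005,0,0,0,0,0,1],[-0.002,0,0,0,0,0,1],[0,0,0,0,0,0,1]]

```text
time: 13.8
position: [0.4435, -0.2202, 0.1352]
orientation: [[0.819, -0.076, -0.568], [-0.064, -0.997, 0.041], [-0.57, 0.003, -0.822]]
force: [5.2, -1.2, -1.1]
gripper_width: 0.458
finger_force: 62.1
```

```bash
python3 st.py
```

```text
13.8 [ 0.1287  0.0004 -0.0337] [-4.9  0.8  2.1] 0.45819930102577705 spin [-0.   0.3  0.2] [-0.44  0.65  1.43 -0.21  1.63  1.25]
```

Gripped (39 mm) and slid 29.5 mm. Next I lift it straight off the face and carry it beside the rack for a look.

```bash
python3 - <<'E'
from h import *
from station import env
F=frame(np.radians(-4.2));G=frame(np.radians(9.6))
o=env.get_obs();T=tool(F);p=o["position"]+.1*F[:,2]
plan(o["position"],o["orientation"],[(p,o["orientation"],5),((.57,-.02,.29),tool(G),6)],1,mm=40)
E
```

```text
[[0.0001,0.0,-0.02,0.0,0.0,0.0,1],[0.0001,0.0,-0.02,0.0,0.0,0.0,1],[0.0001,0.0,-0.02,0.0,0.0,0.0,1],[0.0001,0.0,-0.02,0.0,0.0,0.0,1],[0.0001,0.0001,-0.02,0.0,0.0,0.0,1],[0.0004,-0.0348,-0.0151,-1.31,-0.04,-1.92,1],[0.0015,-0.0344,-0.0159,-1.31,-0.04,-1.92,1],[0.0026,-0.034,-0.0167,-1.31,-0.04,-1.92,1]]
[[0.0038,-0.0335,-0.0175,-1.31,-0.04,-1.93,1],[0.0049,-0.033,-0.0183,-1.3,-0.04,-1.92,1],[0.0059,-0.0323,-0.019,-1.31,-0.05,-1.93,1]]
```

arm_command:
  rows:
    - [[0,0,-0.01,0,0,0,1],[0,0,-0.02,0,0,0,1],[0,0,-0.02,0,0,0,1],[0,0,-0.02,0,0,0,1],[0,0,-0.03,0,0,0,1],[0,-0.035,-0.015,-1.3,0,-1.9,1],[0.002,-0.034,-0.016,-1.3,0,-1.9,1],[0.003,-0.034,-0.017,-1.3,0,-1.9,1]]

```text
time: 14.8
position: [0.534, -0.1209, 0.2538]
orientation: [[0.817, 0.045, -0.575], [0.037, -0.999, -0.026], [-0.575, -0.0, -0.818]]
force: [0.6, -0.4, -6.0]
gripper_width: 0.461
finger_force: 61.6
```

arm_command:
  rows:
    - [[0.004,-0.034,-0.018,-1.3,0,-1.9,1],[0.005,-0.033,-0.018,-1.3,0,-1.9,1],[0.006,-0.032,-0.019,-1.3,0,-1.9,1],[0,0,0,0,0,0,1],[0,0,0,0,0,0,1]]

```text
time: 15.42
position: [0.5691, -0.0196, 0.2897]
orientation: [[0.807, 0.164, -0.568], [0.135, -0.986, -0.094], [-0.575, -0.001, -0.818]]
force: [0.5, -1.3, -6.4]
gripper_width: 0.459
finger_force: 62.0
```

```bash
python3 st.py; python3 - <<'E'
from h import *
from station import env
s=env.snapshot("wrist");cv2.imwrite("pics/w4.png",cv2.resize(s["frame"][:,:,::-1],(800,600)))
np.savez("w4.npz",**s)
E
```

```text
15.425 [ 0.1268 -0.209   0.1563] [-4.2  1.3 -4.9] 0.4587642774685776 spin [ -7.8  -0.1 -11.2] [-0.07  0.63  1.06 -0.15  2.04  1.31]
```

View pics/w4.png

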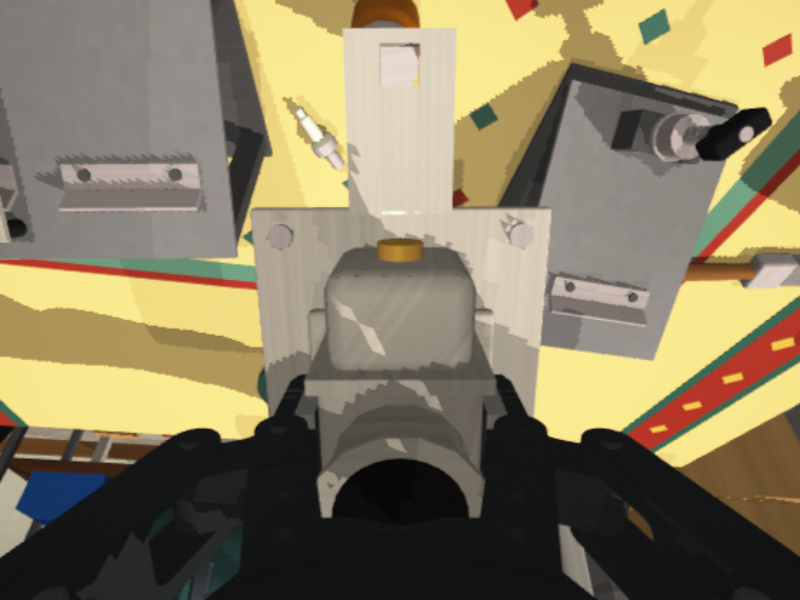

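Rack cleat outer edge in the wrist view: (60,210)–(200,211), rack top right corner (237,257). The stand's cleat, at (552,310)–(643,327), serves as a check.

```bash
python3 - <<'E'
from h import *
s=np.load("w4.npz");cam=(s["mtx"],s["eye"],s["rotation"])
F=frame(np.radians(-4.2));H=np.array([.568,-.229,.089]);S=H+F@[.1,0,-.069]
print("seat",S)
for y in(-.045,.045): print("stand tip pred",(proj(cam,S+F@[.05,y,.012])/.7).round(), "base",(proj(cam,S+F@[.037,y,0])/.7).round())
G=frame(np.radians(9.6));O=np.array([.512,.149,S[2]])
def on(px,h):
    e,d=ray(cam,np.array(px)*.7);t=((O-e)@G[:,2]+h)/(d@G[:,2]);return ((e+t*d-O)@G).round(4)
for y in(-.045,.045): print("rack pred",(proj(cam,O+G@[.05,y,.012])/.7).round())
print("tips",on((60,210),.012),on((200,211),.012),"corner",on((237,257),0),"top edge",on((100,257),0),"right edge",on((208,5),0))
E
```

```text
seat [ 0.44683429 -0.22010215  0.08983615]
stand tip pred [550. 311.] base [549. 292.]
stand tip pred [645. 325.] base [641. 307.]
rack pred [ 58. 206.]
rack pred [197. 206.]
tips [ 0.0525 -0.044   0.012 ] [0.0534 0.0466 0.012 ] corner [ 0.0863  0.0633 -0.    ] top edge [ 0.086  -0.0315 -0.    ] right edge [-0.0676  0.0614 -0.    ]
```

```bash
cat > rk.py <<'E'
from h import *
from station import env
S2=.08984
G=frame(np.radians(9.6));O=np.array([.512,.149,S2])+G@[.003,.0013,0]
def carb(o): # carb_grip estimate in rack frame rel. home
    p=o["position"]+o["orientation"]@np.array([-.0008,-.0004,-.0213])  # placeholder sign below
    return p
OFF=np.array([-.0008,-.0004,-.0213])
o=env.get_obs();rel=(o["position"]-O)@G-OFF-[0,0,.057]
print("carb rel home",rel.round(4),"F",(o["force"]@G).round(1),"rot",np.degrees(Ro.from_matrix(o["orientation"].T@tool(G)).as_rotvec()).round(2),o["gripper_width"],o["time"])
E
sed -i '/^def carb/,/return p/d' rk.py
python3 - <<'E'
from rk import *
plan(o["position"],o["orientation"],[(O+G@(OFF+[.022,0,.107]),tool(G),6),(O+G@(OFF+[.022,0,.064]),tool(G),4)],1,mm=35)
E
```

```text
carb rel home [0.0895 0.1753 0.144 ] F [-2.5 -0.1 -4.5] rot [-0.15  0.13 -0.13] 0.4595509850242112 15.475
[[0.0096,-0.025,0.0135,-0.02,0.02,-0.02,1],[0.0096,-0.025,0.0135,-0.02,0.02,-0.02,1],[0.0096,-0.025,0.0135,-0.02,0.02,-0.02,1],[0.0096,-0.025,0.0134,-0.02,0.02,-0.02,1],[0.0097,-0.0251,0.0135,-0.02,0.02,-0.02,1],[0.0097,-0.025,0.0134,-0.03,0.02,-0.01,1],[0.0096,-0.0251,0.0134,-0.02,0.01,-0.02,1],[0.0,0.0,0.0108,-0.0,0.0,0.0,1]]
[[0.0,0.0,0.0107,-0.0,0.0,0.0,1],[0.0,0.0,0.0108,-0.0,0.0,0.0,1],[0.0,0.0,0.0107,-0.0,0.0,0.0,1]]
```

arm_command:
  rows:
    - [[0.01,-0.025,0.012,0,0,0,1],[0.01,-0.025,0.013,0,0,0,1],[0.01,-0.025,0.013,0,0,0,1],[0.01,-0.025,0.014,0,0,0,1],[0.01,-0.025,0.014,0,0,0,1],[0.009,-0.025,0.014,-0.1,0.1,-0.1,1],[0.009,-0.025,0.014,0,0,0,1],[0,0,0,0,0,0,1]]

```text
time: 16.48
position: [0.5408, 0.1561, 0.1727]
orientation: [[0.806, 0.169, -0.567], [0.139, -0.986, -0.096], [-0.575, -0.002, -0.818]]
force: [-0.3, -0.3, -6.5]
gripper_width: 0.461
finger_force: 61.9
```

```bash
python3 rk.py; python3 - <<'E'
from h import *
from station import env
a=env.snapshot("scene");b=env.snapshot("side")
f=lambda s,x,y:cv2.resize(s["frame"][y:y+120,x:x+120,::-1],(400,400),interpolation=cv2.INTER_CUBIC)
cv2.imwrite("pics/d.png",np.hstack([f(a,280,110),f(b,150,120)]))
E
```

```text
carb rel home [ 0.0211 -0.0031  0.0491] F [-3.4  0.3 -5.5] rot [0.   0.1  0.16] 0.4607024149091363 16.475
```

View pics/d.png

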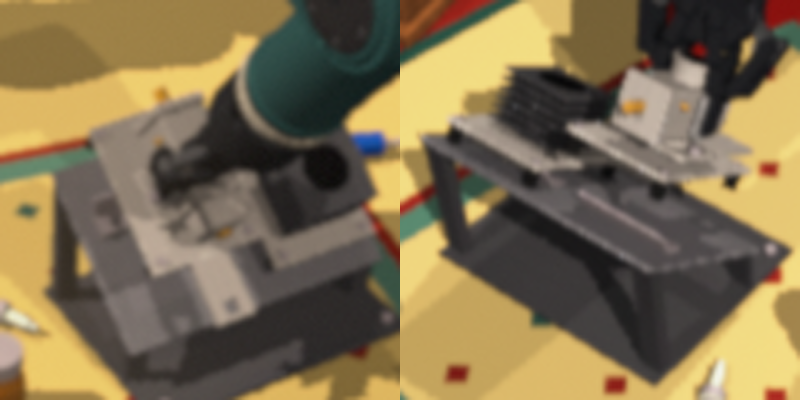

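The plate hovers parallel over the free bay, clear of the barrel. Lowering it towards the face.

arm_command:
  rows:
    - [[-0.001,0.003,0,0,0,0,1],[0,0,0.015,0,0,0,1],[0,0,0.015,0,0,0,1],[0,0,0.008,0,0,0,1],[0,0,0.004,0,0,0,1],[0,0,0.002,0,0,0,1],[0,0,0,0,0,0,1]]

```text
time: 17.45
position: [0.5175, 0.1464, 0.1391]
orientation: [[0.809, 0.166, -0.564], [0.137, -0.986, -0.095], [-0.572, -0.001, -0.82]]
force: [0.6, 0.4, -6.2]
gripper_width: 0.462
finger_force: 61.9
```

```bash
python3 rk.py
```

```text
carb rel home [0.022  0.0025 0.0075] F [-4.1 -0.3 -4.7] rot [-0.05 -0.1   0.01] 0.46201559390925045 17.45
```

arm_command:
  rows:
    - [[0,0,0.002,0,0,0,1],[0,0,0.002,0,0,0,1],[0,0,0.001,0,0,0,1],[0,0,0,0,0,0,1]]

```text
time: 17.95
position: [0.5143, 0.1459, 0.1348]
orientation: [[0.808, 0.166, -0.565], [0.137, -0.986, -0.095], [-0.573, -0.001, -0.82]]
force: [0.2, -1.0, -5.9]
gripper_width: 0.457
finger_force: 61.9
```

```bash
python3 rk.py
```

```text
carb rel home [0.0221 0.0026 0.0022] F [-3.4  1.  -4.8] rot [-0.05 -0.06  0.01] 0.4567764131359183 17.95
```

arm_command:
  rows:
    - [[0,0,0.001,0,0,0,1],[0,0,0.001,0,0,0,1],[0,0,0,0,0,0,1]]

```text
time: 18.32
position: [0.5132, 0.1457, 0.1332]
orientation: [[0.808, 0.166, -0.565], [0.137, -0.986, -0.095], [-0.573, -0.001, -0.82]]
force: [0.2, 0.9, -6.2]
gripper_width: 0.458
finger_force: 61.9
```

```bash
python3 rk.py
```

```text
carb rel home [0.0222 0.0026 0.0001] F [-3.8 -0.9 -4.8] rot [-0.05 -0.05  0.01] 0.4578909538571011 18.325
```

arm_command:
  rows:
    - [[0,0,0.001,0,0,0,1],[0,0,0.0005,0,0,0,1],[0,0,0,0,0,0,1]]

```text
time: 18.7
position: [0.5125, 0.1456, 0.132]
orientation: [[0.808, 0.166, -0.565], [0.137, -0.986, -0.095], [-0.573, -0.001, -0.82]]
force: [-0.4, 1.1, -6.6]
gripper_width: 0.464
finger_force: 62.1
```

```bash
python3 rk.py
```

```text
carb rel home [ 0.0221  0.0026 -0.0012] F [-3.6 -1.1 -5.5] rot [-0.05 -0.07  0.01] 0.4638065097802585 18.7
```

arm_command:
  rows:
    - [[0,0,0.001,0,0,0,1],[0,0,0.0005,0,0,0,1],[0,0,0,0,0,0,1]]

```text
time: 19.08
position: [0.5124, 0.1456, 0.1319]
orientation: [[0.809, 0.166, -0.563], [0.137, -0.986, -0.095], [-0.571, -0.001, -0.821]]
force: [5.0, 1.2, 6.5]
gripper_width: 0.457
finger_force: 63.2
```

```bash
python3 rk.py
```

```text
carb rel home [ 0.022   0.0025 -0.0014] F [-0.5 -0.3  8.3] rot [-0.04 -0.18  0.01] 0.4568490697802171 19.075
```

Contact found at the face. Back off about 2.5 mm and slide down the slope.

arm_command:
  rows:
    - [[0,0,-0.004,0,0,0,1],[0,0,0,0,0,0,1],[0.004,0,0,0,0,0,1],[0.004,0,0,0,0,0,1],[0.004,0,0,0,0,0,1],[0.003,0,0,0,0,0,1],[0,0,0,0,0,0,1]]

```text
time: 19.95
position: [0.5261, 0.1479, 0.1252]
orientation: [[0.808, 0.166, -0.565], [0.137, -0.986, -0.095], [-0.573, -0.001, -0.82]]
force: [-0.4, -0.4, -5.2]
gripper_width: 0.464
finger_force: 61.9
```

```bash
python3 rk.py
```

```text
carb rel home [0.0068 0.0025 0.0012] F [-2.6  0.3 -4.6] rot [-0.05 -0.06  0.01] 0.4644138076696614 19.95
```

arm_command:
  rows:
    - [[0.002,0,0,0,0,0,1],[0.002,0,0,0,0,0,1],[0.002,0,0,0,0,0,1],[0.002,0,0,0,0,0,1],[0,0,0,0,0,0,1]]

```text
time: 20.58
position: [0.5307, 0.1487, 0.121]
orientation: [[0.806, 0.167, -0.568], [0.137, -0.986, -0.095], [-0.576, -0.001, -0.817]]
force: [-4.7, -1.3, -4.3]
gripper_width: 0.457
finger_force: 61.8
```

```bash
python3 rk.py
```

```text
carb rel home [0.0006 0.0025 0.0004] F [ 1.5  0.5 -6.3] rot [-0.04  0.19  0.02] 0.4570794093181212 20.575
```

arm_command:
  rows:
    - [[0.001,0,0.001,0,0,0,1],[0.001,0,0.001,0,0,0,1],[0.001,0,0,0,0,0,1],[0,0,0,0,0,0,1]]

```text
time: 21.08
position: [0.531, 0.1488, 0.119]
orientation: [[0.805, 0.167, -0.57], [0.136, -0.986, -0.096], [-0.578, -0.001, -0.816]]
force: [-9.0, -1.0, 1.7]
gripper_width: 0.464
finger_force: 62.2
```

```bash
python3 rk.py
```

```text
carb rel home [-0.0008  0.0025 -0.0011] F [ 8.4 -0.5 -3.8] rot [-0.03  0.31  0.02] 0.46355811768040817 21.075
```

arm_command:
  rows:
    - [[0.001,0,0.001,0,0,0,1],[0,0,0,0,0,0,1],[0,0,0,0,0,0,0.2],[0,0,0,0,0,0,0.2],[0,0,0,0,0,0,0.2],[0,0,0,0,0,0,0.2]]

```text
time: 21.82
position: [0.5343, 0.1492, 0.1161]
orientation: [[0.809, 0.166, -0.564], [0.137, -0.986, -0.095], [-0.572, -0.001, -0.82]]
force: [0.3, -0.0, 0.3]
gripper_width: 0.802
finger_force: 0.0
```

arm_command:
  rows:
    - [[0,0,-0.01,0,0,0,0.2],[0,0,-0.03,0,0,0,0.2],[0,0,-0.05,0,0,0,0.2],[0,0,-0.05,0,0,0,0.2],[0,0,-0.03,0,0,0,0.2],[0,0,0,0,0,0,0.2],[0,0,0,0,0,0,0.2]]

```text
time: 22.7
position: [0.6294, 0.1652, 0.2547]
orientation: [[0.808, 0.166, -0.566], [0.137, -0.986, -0.095], [-0.574, -0.001, -0.819]]
force: [-0.9, -0.2, -1.0]
gripper_width: 0.803
finger_force: 0.0
```

```bash
python3 rk.py; python3 - <<'E'
from h import *
from station import env
s=env.snapshot("wrist");np.savez("w5.npz",**s)
cv2.imwrite("pics/w5.png",cv2.resize(s["frame"][:,:,::-1],(800,600)))
E
```

```text
carb rel home [-0.0047  0.0027  0.1673] F [ 0.2  0.1 -1.3] rot [-0.05  0.01  0.01] 0.8032705845484142 22.7
```

View pics/w5.png

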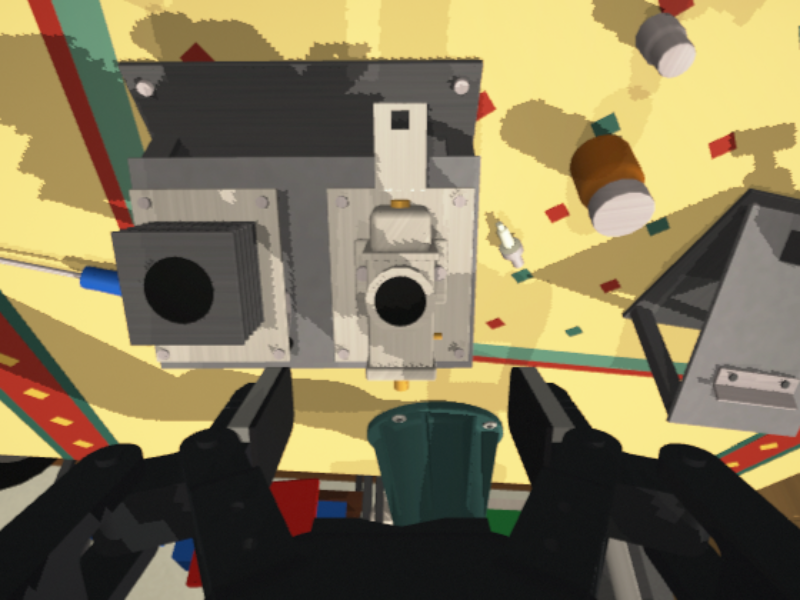

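The carb plate lies level with the barrel plate: lower edges at y≈188 and 190, upper edges at ≈362. The bell is at (400,301). One numeric check of its seat before handing in.

```bash
python3 - <<'E'
from rk import *
s=np.load("w5.npz");cam=(s["mtx"],s["eye"],s["rotation"])
def on(px,h):
    e,d=ray(cam,np.array(px)*.7);t=((O-e)@G[:,2]+h)/(d@G[:,2]);return ((e+t*d-O)@G).round(4)
print(on((400,301),.096),"plate low corners",on((328,189),.021),on((474,188),.021),"up",on((334,362),.021),on((472,362),.021),"barrel plate",on((132,191),.021),on((275,190),.021))
E
```

```text
carb rel home [-0.0045  0.0027  0.1668] F [-0.2 -0.3 -0.2] rot [-0.05  0.08  0.01] 0.7993066249217148 22.75
[-0.0011  0.0029  0.096 ] plate low corners [-0.0567 -0.0452  0.021 ] [-0.0572  0.0524  0.021 ] up [ 0.069  -0.0463  0.021 ] [0.0691 0.0563 0.021 ] barrel plate [-0.0555 -0.1765  0.021 ] [-0.0561 -0.0807  0.021 ]
```

Fully home: x −1 mm, y +3 mm, lower edge at −57 mm as it should be.

```bash
python3 -c "
from station import env
print(env.finish_job())"
```

```text
the job is handed in; nothing more can be done
None
```

The carburettor plate is hanging fully home in the free bay (about 1 mm along the slope and 3 mm sideways from its home point, by camera), the lock screw was left wound out, and the job is handed in at about 23 s; the hand-in returned no verdict.

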